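# Set the polariscope to dark field

## Robot

A 6-joint arm with a two-finger parallel gripper is mounted at the origin on the work surface. World frame = base frame: x ahead of the robot, y to its left, z up, the work surface at z = 0. Lengths are in m, angles in degrees, forces in N, time in s.
With the tool pointing down it reaches from about 0.35 to 0.875 m from the base axis. Payload 4.2 kg.
Tool frame: the origin (TCP) lies on the centre line of the jaws, within the pads' length; the fingertips stand 19 mm ahead of it and the grasp point (between the pads) is the TCP; z points along the fingers, y is the line along which they close (so a half turn about z gives the same grasp; the last joint's range is limited). The gripper opens to 87 mm and grips with 3 to 60 N. Pads are 19 mm wide; open, the fingers measure 117 mm over their backs; the gripper's body (75 mm by 190 mm) begins 51 mm behind the grasp point.
Start: joints at [-61.788, 22.042, 0.453, 0, -68.411, -14.817], TCP at [0.145, -0.608, 0.242] pointing down, gripper open.
Joint ranges: [-179.83, 179.83], [-69.29, 118.12], [-61.27, 80.66], [-181.25, 117.63], [-171.15, -9.14], [-177.46, 177.46]. Speed limits (degrees/s): [159.86, 159.86, 180, 180, 180, 180].

## Interface

Orientations are given as a 3x3 rotation matrix whose columns are the frame's x, y, z axes.
In Python, from station import sense, capture, finish_job, search_frame, masks_of gives the robot as it stands.
- The arm moves only by the tool drive_tool, never from a script. Its argument "rows" is a list of rows, each a list of 7 numbers: the opening in per cent of the stroke, from 0 (shut) to 100 (fully open), then the shift along the world's x, y, z in mm, then the turn, a rotation vector about the world's x, y, z in rad. In form: [[fingers, dx, dy, dz, wx, wy, wz], ...]. A call has 1 to 5 rows; each row shifts and turns the commanded pose from where the row before left it; what a row does not reach is not made up. A row lasts 1/12 s, in which the tool goes at most 41.7 mm and 7.16 degrees, less where a joint would pass 70% of its speed; a pose out of reach is approached as far as the arm can. A call is refused whole if a number of a shift passes 41.7 or a number of a turn 0.125, either way. A call with a gripper value outside its range is refused whole. The fingers move at their own pace and stop on an object; the grip force is fixed at half the most. Time passes only in rows, so rows that do not move let the fingers close. It gives the time, the measured TCP pose, the force, the opening and the grip force at its end, in the units of the state.
- sense(): the state, without advancing time (a new reading comes with each control period).
- capture(name): name is "scene" or "top"; returns a dict with "frame" (400x640x3 uint8, red, green, blue), "z_map" (400x640 float32, m along the optical axis (not along the pixel's ray), 0 where there is no reading), "fx", "fy", "cx", "cy" (pixels), "R" (3x3) and "t" (3): a world point X has camera coordinates R X + t. Camera axes: x right, y down, z forward; pixel columns grow to the right and rows downward; lengths in m; the calibration is good to about 2 mm. A picture is of the moment at which its call begins.
- finish_job(): hands the job in; it is judged then, once.
Trained networks look in a picture, given as the dict that the camera call returned (one of the last four; its "shot" number tells which), for a name from the list of things; names that differ only in an ending like _2 or _b are one class to them, and where a whole thing is asked for, a point or a joint stands for the part that bears it (a point fixed in the world has none). Each returns a list of dicts, best first, with "p" (0 to 1); they miss things now and then, are a little off and sometimes report something else, mostly with a low value. They report only what shows in the picture. A call takes as long as a camera call.
- search_frame(label, picture): "xy" ([column, row] in pixels, amid what is visible of it).
- masks_of(label, picture): "region" (400x640 bool, what is visible of it) and "xy" ([column, row] in pixels, amid what is visible of it).
The state is a dict: "time_s": time; "joints": joint angles; "joint_velocities": joint speeds; "effort": joint torques, N m; "tcp_pos": TCP position; "ee_rot": TCP orientation; "wrist_force": force on the tool from outside, world axes, zero at the start; "moment": the same for the moment, N m; "gripper_width": opening from 0.0 (shut) to 1.0 (fully open); "gripper_force": force on a finger pad.
Only numpy, scipy, OpenCV 4.12 (cv2) and the standard library are available. Lean on these libraries where they do the work, as an engineer would, in place of code of your own. Each camera call takes 0.05 s, during which the arm holds its last target. There are 200 camera calls.

## Task

Get the polariscope ready for dark-field viewing: press the green lamp button in until it stays down, then turn the analyser by pushing its lever round with a fingertip, gently, until the lever stands squarely over the red 90-degree mark. Push only - do not pinch or force the lever, do not pick anything up, and leave the instrument and the things around it where they stand.

Things in the scene. Friction and masses are not known exactly. Their poses are not given: they have to be found in the camera images.
- polariscope: Polariscope, loose on rubber feet, 3 kg. Cream lamp base 200 (x) x 300 (y) x 59 mm tall; a column at its far side (+x) carries a flat black carrier ring (outer radius 87 mm, top 150 mm above the bench) bearing the scale; on it turns the aluminium analyser ring (outer radius 60, 14 mm high) with its lever. Origin: centre of the underside, z up, -x = front, facing the robot (yaw within 0.35).
- analyser_axis (a point): Point on the analyser's vertical turning axis at the height of the carrier's top face with the scale, 150 mm above the bench (polariscope x 0, y +50 mm). Axes as the polariscope's.
- red_mark (a point): Outer end of the red 90-degree mark on the carrier's rim, 87 mm from the analyser's axis, 150 mm above the bench. White marks every 5 degrees (longer every 10) lead from the long white 0 mark, 35 degrees right of the front (-x) as seen by the robot, to the 8 mm wide red mark, 55 degrees left of it, which also runs down the rim. No figures.
- analyser (a joint): Angle of the lever on the scale, rad: 0 over the long white 0 mark, 1.571 over the red mark; it grows clockwise seen from above, from right to left round the front. Stops at -0.26 and 1.83. It stays where it is left; a light push of about 2 N at the handle moves it.
- lever: The analyser's lever with, on its outer end, a yellow upright handle: a round post 15 mm in diameter, 38 mm tall, its axis 107 mm from the analyser's axis. Origin: centre of the handle's underside, 154 mm above the bench. The lever is a 6 mm steel rod from ring to handle, centred 159 mm above the bench. Nothing stands beside the handle on its arc.
- lamp_button (a joint): How far the green lamp button is pressed in, m: 0 out (lamp off), 0.006 fully in (lamp on). It latches: it stays where it has been pressed to. It takes 3 to 4 N.
- button_top (a point): Centre of the top of the green round lamp button, 22 mm in diameter, on the right-hand part of the lamp base (local x -40, y -115 mm). Pressed vertically down; out, its top is 72 mm above the bench, 10 mm proud of its bezel; fully in, 66 mm above the bench and still 4 mm proud.
- specimen: Clear plastic U-shaped test piece 40 x 30 x 6 mm lying on the window under the analyser. Leave alone.
- dropper_bottle: Closed amber bottle, 36 mm in diameter, 75 mm tall, standing in front of the polariscope to the left. Leave alone. Origin: centre of its underside.
- petri_dish: Covered clear petri dish, 92 mm in diameter, 15 mm tall, on the bench to the left of the polariscope. Leave alone. Origin: centre of its underside.
- eraser: Blue eraser 55 x 22 x 12 mm lying in front of the polariscope to the right. Leave alone. Origin: centre of its underside.

How it is judged:
By the outcome, as a careful person would: the job done as asked, in the order asked, and still so for the second after the job is handed in, with the robot touching nothing.
It also fails if it takes over 56 s, if anything falls off the work surface, if the arm or the gripper's body presses on something with over 40 N, if the wrist force passes 120 N, or if a joint passes its speed limit or range.

## Working session

There is one attempt and no reset: what is moved stays moved. The work goes in short steps, Python scripts to look and compute and a tool call to move; the robot and the scene stay as the last step left them, time stands still between calls to the robot, and variables do not carry over. Pictures are saved under pics/ and viewed, at most 10 in all, crops included, and the job is handed in when it is done.

Besides the shell and the picture viewer there is one more tool, called after "Call:" in YAML: its name, and indented under it one key for each argument. drive_tool: Moves the arm, as the interface text tells. Its arguments: {"type":"object","properties":{"rows":{"type":"array"}},"required":["rows"]}

```bash
mkdir -p pics; cat > h.py <<'E'
import numpy as np,cv2
from station import sense,capture,finish_job,search_frame,masks_of
def px2w(c,u,v,z=None,h=None):
    d=np.array([(u-c['cx'])/c['fx'],(v-c['cy'])/c['fy'],1.]);R=np.array(c['R']);t=np.array(c['t'])
    o=-R.T@t; r=R.T@d
    return o+r*(z if z is not None else (h-o[2])/r[2])
def w2px(c,X):
    p=np.array(c['R'])@X+np.array(c['t']); return c['fx']*p[0]/p[2]+c['cx'],c['fy']*p[1]/p[2]+c['cy']
E
python3 - <<'E'
from h import *
s=sense();print(s['time_s'],s['tcp_pos'],np.round(s['ee_rot'],3).tolist(),s['gripper_width'])
hs={'lever':.19,'red_mark':.15,'button_top':.072,'dropper_bottle':.05,'eraser':.012,'petri_dish':.015,'analyser_axis':.15}
ims=[]
for n in('scene','top'):
    c=capture(n);ims.append(c['frame'])
    print(n,(-np.array(c['R']).T@np.array(c['t'])).round(3))
    for l,h in hs.items():
        for r in search_frame(l,c)[:2]:
            u,v=r['xy'];z=c['z_map'][int(v),int(u)]
            print(l,round(r['p'],2),np.round(r['xy'],1),px2w(c,u,v,h=h).round(4),px2w(c,u,v,z=z).round(4))
    cv2.imwrite(f'pics/{n}0.png',c['frame'][...,::-1])
E
```

```text
0.0 [ 0.14468194 -0.60745531  0.24046126] [[-0.973, -0.231, -0.001], [-0.231, 0.973, 0.002], [0.0, 0.002, -1.0]] 1.0018877989986736
scene [1.088 0.393 0.55 ]
lever 0.57 [335.8 176.4] [0.5729 0.0812 0.19  ] [0.549  0.0667 0.1733]
lever 0.56 [306.6 259.5] [0.7661 0.1567 0.19  ] [0.7244 0.126  0.1433]
red_mark 0.65 [311.2 261.6] [0.7305 0.1383 0.15  ] [0.6561 0.0852 0.0668]
dropper_bottle 0.78 [401.  241.6] [0.5075 0.1834 0.05  ] [0.5014 0.1812 0.0447]
petri_dish 0.57 [375.  352.3] [0.7213 0.2421 0.015 ] [0.7202 0.2416 0.0133]
analyser_axis 0.65 [310.5 260.1] [0.7285 0.1357 0.15  ] [0.7223 0.1313 0.1432]
top [0.354 0.066 1.102]
lever 0.63 [255.8 144.3] [0.6581 0.2108 0.19  ] [0.7159 0.2383 0.0166]
lever 0.52 [320.8 203.3] [0.5443 0.0676 0.19  ] [0.5706 0.0678 0.0638]
red_mark 0.8 [333.8 181. ] [0.6029 0.0438 0.15  ] [0.6027 0.0438 0.1509]
button_top 0.42 [379.1 202.6] [ 0.5807 -0.0641  0.072 ] [ 0.58   -0.0637  0.0752]
dropper_bottle 0.66 [271.7 236.6] [0.4873 0.1739 0.05  ] [0.4839 0.1711 0.0771]
eraser 0.54 [369. 255.] [ 0.4665 -0.0541  0.012 ] [ 0.4662 -0.0537  0.0153]
petri_dish 0.7 [254.5 144.3] [0.7162 0.2418 0.015 ] [0.7151 0.2413 0.0181]
analyser_axis 0.8 [332.5 178.8] [0.6075 0.0468 0.15  ] [0.6033 0.0472 0.1657]
analyser_axis 0.62 [369.4 256.6] [ 0.4491 -0.0399  0.15  ] [ 0.4633 -0.0557  0.0071]
```

View pics/scene0.png

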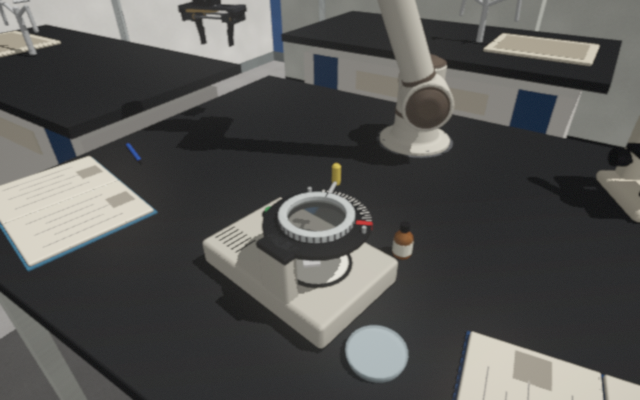

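View pics/top0.png

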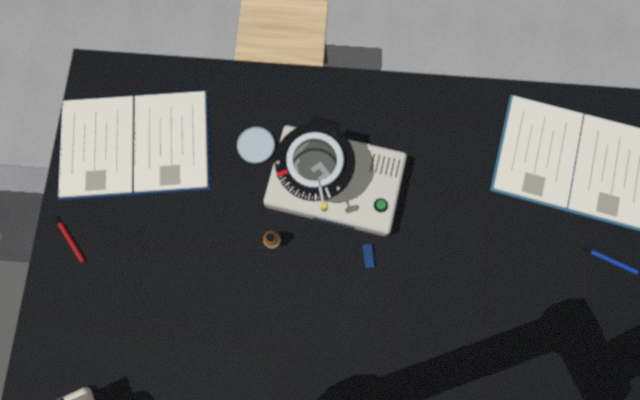

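The scene picture shows the lever (yellow handle at 336,172), with the red mark at (362,222). In the top picture the handle is at (324,206), the red mark at (282,173), the ring centre near (315,159) and the green button at (381,205). The bottle is at (271,239) and the eraser at (368,256). I'll locate these by colour and depth.

```bash
cat >> h.py <<'E'
def measure(show=True):
    from scipy.optimize import least_squares
    c=capture('top');f=c['frame'].astype(int);r,g,b=f[...,0],f[...,1],f[...,2]
    z=c['z_map'];vv,uu=np.mgrid[:400,:640]
    d=np.stack([(uu-c['cx'])/c['fx'],(vv-c['cy'])/c['fy'],np.ones_like(uu)],-1)*z[...,None]
    W=(d-np.array(c['t']))@np.array(c['R'])
    roi=(uu>255)&(uu<420)&(vv>110)&(vv<245)
    o={'c':c,'W':W}
    hsv=cv2.cvtColor(c['frame'],cv2.COLOR_RGB2HSV).astype(int);H,S,V=hsv[...,0],hsv[...,1],hsv[...,2]
    def cen(m,h):
        m=m&roi; return (px2w(c,uu[m].mean(),vv[m].mean(),h=h).round(4),int(m.sum()),(uu[m].mean().round(1),vv[m].mean().round(1))) if m.any() else None
    o['button']=cen((H>45)&(H<85)&(S>120)&(V>50)&(uu>355),.072)
    o['red']=cen(((H<8)|(H>172))&(S>130)&(V>80)&(vv<200),.15)
    o['yellow']=cen((H>15)&(H<32)&(S>110)&(V>90)&(uu<370),.19)
    m=roi&(abs(W[...,2]-.1645)<.006)&(V>120)&(S<60); 
    # bright aluminium ring: outer boundary circle fit at z=.164
    P=W[m][:,:2]; res=[]
    if len(P)>30:
        (x,y),rad=cv2.minEnclosingCircle(P.astype(np.float32)); o['alu']=(np.round([x,y,rad],4),len(P))
    m=roi&(W[...,2]>.143)&(W[...,2]<.172); P=W[m][:,:2]
    q=P[np.hypot(*(P-np.median(P,0)).T)<.1]
    fit=lambda p:np.clip(np.hypot(q[:,0]-p[0],q[:,1]-p[1])-.087,0,.01)
    o['carrier']=(np.round(cv2.minEnclosingCircle(q.astype(np.float32))[0],4),round(cv2.minEnclosingCircle(q.astype(np.float32))[1],4))
    m=(abs(W[...,2]-.057)<.008)&roi&(V>130)
    (x,y),(w,hh),a=cv2.minAreaRect((W[m][:,:2]*1000).astype(np.float32)); o['base']=np.round([x,y,w,hh,a],1)
    return o
E
python3 - <<'E'
from h import *
o=measure()
for k in o:
    if k not in('c','W'):print(k,o[k])
f=o['c']['frame'][110:250,240:420];cv2.imwrite('pics/t1.png',cv2.resize(f[...,::-1],None,fx=4,fy=4,interpolation=cv2.INTER_CUBIC))
E
```

```text
button (array([ 0.5764, -0.0673,  0.072 ]), 80, (np.float64(380.4), np.float64(204.6)))
red (array([0.6135, 0.1546, 0.15  ]), 60, (np.float64(282.2), np.float64(172.3)))
yellow (array([0.5367, 0.0635, 0.19  ]), 35, (np.float64(322.5), np.float64(207.1)))
alu (array([0.6183, 0.0853, 0.0876]), 1155)
carrier (array([0.6482, 0.0832]), 0.0952)
base [593.   46.4 299.3 286.5  80.7]
```

View pics/t1.png

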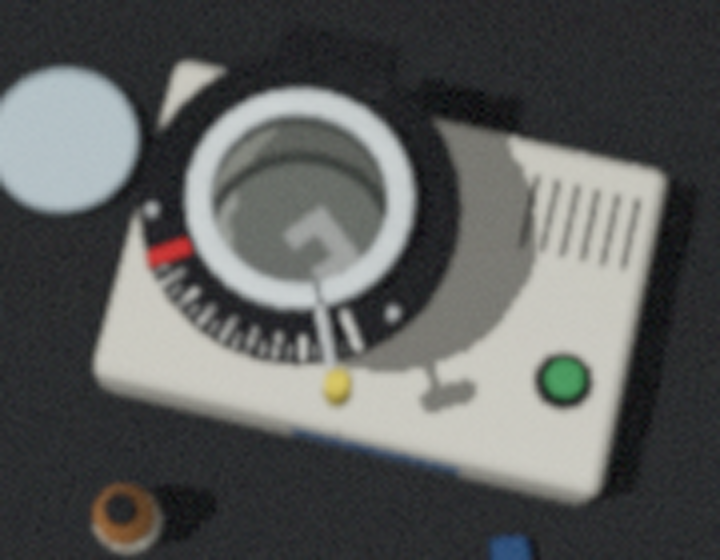

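The crop shows the handle at (337,385), just past the long 0 mark at (350,330). The red mark is at (170,250), the ring centre at (300,198) and the button at (563,378). The base is yawed by about -14°. Next I'll refine the axis and angles by polar resampling.

```bash
cat >> h.py <<'E'
from scipy.optimize import least_squares
def samp(c,x,y,z):
    P=np.stack([x,y,np.full_like(x,z)],-1)@np.array(c['R']).T+np.array(c['t'])
    u=c['fx']*P[...,0]/P[...,2]+c['cx'];v=c['fy']*P[...,1]/P[...,2]+c['cy']
    return cv2.remap(c['frame'].astype(np.float32),u.astype(np.float32),v.astype(np.float32),cv2.INTER_LINEAR)
def polar(c,ax,rr,th,z): # th deg clockwise from above measured from -x world toward +y
    t=np.radians(th);r,t=np.meshgrid(rr,t);return samp(c,ax[0]-r*np.cos(t),ax[1]+r*np.sin(t),z)
def findaxis(c,ax=(.648,.083),R=.060,z=.164):
    ax=np.array(ax)
    for _ in range(8):
        th=np.arange(0,360,4.);rr=np.arange(R-.012,R+.012,.0005)
        I=polar(c,ax,rr,th,z).mean(-1);I=cv2.GaussianBlur(I,(7,1),0)
        k=np.argmin(np.diff(I,axis=1),1);e=rr[k]+.00025
        t=np.radians(th);A=np.stack([-np.cos(t),np.sin(t),np.ones_like(t)],1)
        s=least_squares(lambda p:A@p-(e-R),[0,0,0],loss='soft_l1',f_scale=.001).x;ax=ax+s[:2]
    return ax,R+s[2]
def angles(c,ax):
    th=np.arange(-45,110,.25)
    I=polar(c,ax,np.arange(.068,.085,.001),th,.15).mean(1)
    red=np.clip(I[:,0]-np.maximum(I[:,1],I[:,2])-25,0,None);red[th<30]=0
    tr=(red*th).sum()/red.sum()
    J=polar(c,ax,np.arange(.090,.098,.001),th,.159).mean((1,2))
    return th,I,tr,J
def yellow(c):
    h=cv2.cvtColor(c['frame'],cv2.COLOR_RGB2HSV).astype(int)
    m=(h[...,0]>15)&(h[...,0]<33)&(h[...,1]>100)&(h[...,2]>80);vv,uu=np.mgrid[:400,:640]
    n,l,s,ce=cv2.connectedComponentsWithStats(m.astype(np.uint8));
    return [(s[i,4],ce[i].round(1)) for i in range(1,n) if s[i,4]>8]
E
python3 - <<'E'
from h import *
from scipy.signal import find_peaks
c=capture('top');print(c['fx'])
ax,R=findaxis(c);print('axis',ax,R)
th,I,tr,J=angles(c,ax);print('red at',tr)
w=I.min(1);p,_=find_peaks(w,prominence=6);print('ticks',[(th[i],int(w[i])) for i in p])
p,_=find_peaks(J,prominence=5);print('rod .159',[(th[i],int(J[i])) for i in p])
print(yellow(c))
b=np.array([.5764,-.0673])
d=ax-b;print('yaw from button-axis',np.degrees(np.arctan2(d[1],d[0])-np.arctan2(165,40)),np.hypot(*d))
s=capture('scene');print('scene yellow',yellow(s),s['fx'])
for n,cc in(('top',c),('scene',s)):
  for a in np.arange(5,30,4):
    X=[ax[0]-.107*np.cos(np.radians(a)),ax[1]+.107*np.sin(np.radians(a)),.175];print(n,a,np.round(w2px(cc,X),1),np.round(X,4))
E
```

```text
463.3398593137186
axis [0.64441137 0.08816464] 0.061021899186527284
red at 64.94421398754237
ticks [(np.float64(-25.75), 169), (np.float64(-15.0), 171), (np.float64(-5.25), 139), (np.float64(4.5), 115), (np.float64(14.5), 106), (np.float64(24.75), 115), (np.float64(34.75), 111), (np.float64(44.75), 122), (np.float64(55.0), 110), (np.float64(83.5), 90)]
rod .159 [(np.float64(52.5), 197), (np.float64(99.75), 160)]
[(np.int32(34), array([323.9, 206.3]))]
yaw from button-axis -10.001017593945422 0.16969031070862714
scene yellow [(np.int32(189), array([336.4, 172.5]))] 422.674273665075
top 5 [305.8 206.8] [0.5378 0.0975 0.175 ]
top 9 [302.3 206.1] [0.5387 0.1049 0.175 ]
top 13 [298.7 205.1] [0.5402 0.1122 0.175 ]
top 17 [295.3 203.9] [0.5421 0.1194 0.175 ]
top 21 [292.  202.5] [0.5445 0.1265 0.175 ]
top 25 [288.7 200.9] [0.5474 0.1334 0.175 ]
top 29 [285.6 199. ] [0.5508 0.14   0.175 ]
scene 5 [354.5 177.7] [0.5378 0.0975 0.175 ]
scene 9 [358.  179.1] [0.5387 0.1049 0.175 ]
scene 13 [361.4 180.6] [0.5402 0.1122 0.175 ]
scene 17 [364.6 182.3] [0.5421 0.1194 0.175 ]
scene 21 [367.6 184.2] [0.5445 0.1265 0.175 ]
scene 25 [370.5 186.1] [0.5474 0.1334 0.175 ]
scene 29 [373.1 188.2] [0.5508 0.14   0.175 ]
```

The axis is at (0.6444, 0.0882) and the yaw is about -9.9°. The button is at (0.5765, -0.0675). World angles from the front (-x) are about -25.2° for the 0 mark, +64.8° for the red mark and -14° for the lever. I'll close the fingers, go above the button and turn the tool by +77°.

Call:
drive_tool:
  rows:
    - [0,21.6,27,0,0,0,0.067]
    - [0,21.6,27,0,0,0,0.067]
    - [0,21.6,27,0,0,0,0.067]
    - [0,21.6,27,0,0,0,0.067]
    - [0,21.6,27,0,0,0,0.067]

```text
time_s: 1.37
tcp_pos: [0.2535, -0.4717, 0.2416]
ee_rot: [[-0.841, -0.541, 0.0], [-0.541, 0.841, -0.0], [-0.0, -0.0, -1.0]]
wrist_force: [0.3, -0.0, 0.3]
gripper_width: 0.705
gripper_force: 0.0
```

Call:
drive_tool:
  rows:
    - [0,21.6,27,0,0,0,0.067]
    - [0,21.6,27,0,0,0,0.067]
    - [0,21.6,27,0,0,0,0.067]
    - [0,21.6,27,0,0,0,0.067]
    - [0,21.6,27,0,0,0,0.067]

```text
time_s: 1.78
tcp_pos: [0.3616, -0.3365, 0.2419]
ee_rot: [[-0.616, -0.788, 0.001], [-0.788, 0.616, -0.0], [-0.0, -0.001, -1.0]]
wrist_force: [0.1, 0.1, -0.3]
gripper_width: 0.323
gripper_force: 0.0
```

Call:
drive_tool:
  rows:
    - [0,21.6,27,0,0,0,0.067]
    - [0,21.6,27,0,0,0,0.067]
    - [0,21.6,27,0,0,0,0.067]
    - [0,21.6,27,0,0,0,0.067]
    - [0,21.6,27,0,0,0,0.067]

```text
time_s: 2.2
tcp_pos: [0.4697, -0.2014, 0.2419]
ee_rot: [[-0.322, -0.947, 0.001], [-0.947, 0.322, -0.0], [-0.0, -0.001, -1.0]]
wrist_force: [0.5, 0.3, -0.1]
gripper_width: 0.021
gripper_force: 0.0
```

Call:
drive_tool:
  rows:
    - [0,21.6,27,0,0,0,0.067]
    - [0,21.6,27,0,0,0,0.067]
    - [0,21.6,27,0,0,0,0.067]
    - [0,21.6,27,0,0,0,0.067]
    - [0,0,0,0,0,0,0.067]

```text
time_s: 2.62
tcp_pos: [0.5587, -0.0911, 0.2412]
ee_rot: [[0.011, -1.0, 0.002], [-1.0, -0.011, 0.0], [-0.0, -0.002, -1.0]]
wrist_force: [-0.2, -1.1, 0.2]
gripper_width: 0.004
gripper_force: 0.0
```

Call:
drive_tool:
  rows:
    - [0,9,12,-10,0,0,0]
    - [0,9,11.6,-30,0,0,0]
    - [0,0,0,-35,0,0,0]
    - [0,0,0,-35,0,0,0]
    - [0,0,0,-28,0,0,0]

```text
time_s: 3.03
tcp_pos: [0.572, -0.0711, 0.1006]
ee_rot: [[0.001, -1.0, -0.003], [-1.0, -0.001, 0.0], [-0.0, 0.003, -1.0]]
wrist_force: [-0.2, -0.9, -0.0]
gripper_width: 0.004
gripper_force: 0.0
```

Call:
drive_tool:
  rows:
    - [0,0,0,0,0,0,0]

```text
time_s: 3.12
tcp_pos: [0.5685, -0.0716, 0.0969]
ee_rot: [[-0.001, -1.0, -0.014], [-1.0, 0.001, -0.0], [0.0, 0.014, -1.0]]
wrist_force: [-0.7, 0.6, -0.1]
gripper_width: 0.007
gripper_force: 0.0
```

```bash
python3 - <<'E'
from h import *
c=capture('top');s=capture('scene')
a=cv2.resize(c['frame'][130:240,290:430],None,fx=3,fy=3);b=cv2.resize(s['frame'][150:260,190:330],None,fx=3,fy=3)
cv2.imwrite('pics/t2.png',np.vstack([a,b])[:600,:,::-1] if 0 else np.hstack([a,b])[:, :800, ::-1]); print(sense()['tcp_pos'])
E
```

```text
[ 0.57308401 -0.07164339  0.1030691 ]
```

View pics/t2.png

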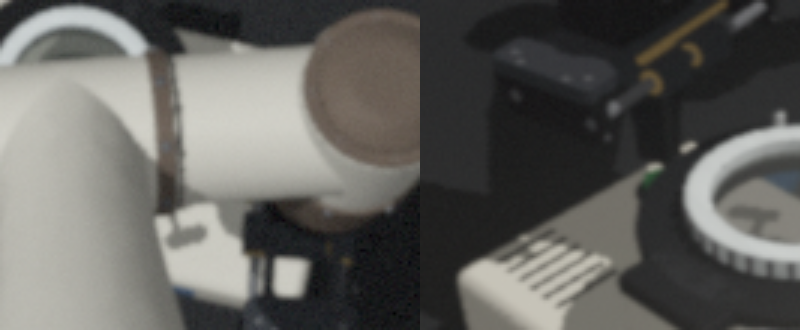

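```bash
python3 - <<'E'
from h import *
s=capture('scene');t=np.array(sense()['tcp_pos']);print(t,sense()['wrist_force'])
print('button proj',w2px(s,[.5765,-.0675,.072]),'tip',w2px(s,t-[0,0,.019]))
h=cv2.cvtColor(s['frame'],cv2.COLOR_RGB2HSV).astype(int)
m=(h[...,0]>45)&(h[...,0]<85)&(h[...,1]>100)&(h[...,2]>40);vv,uu=np.mgrid[:400,:640];m&=(abs(uu-265)<30)&(abs(vv-205)<20)
print(m.sum(),uu[m].min(),uu[m].max(),vv[m].min(),vv[m].max()); print(yellow(s))
f=s['frame'][120:260,220:400];cv2.imwrite('pics/s3.png',cv2.resize(f[...,::-1],None,fx=4,fy=4,interpolation=cv2.INTER_CUBIC))
E
```

```text
[ 0.57433272 -0.07150947  0.1047397 ] [ 0.38590061 -1.13579226  0.83935132]
button proj (np.float64(269.8467622970994), np.float64(207.96671898838997)) tip (np.float64(268.40314060614077), np.float64(201.0586211774417))
2 266 267 208 209
[(np.int32(75), array([274.5, 160.6])), (np.int32(186), array([336.4, 172.5])), (np.int32(10), array([280.7, 166.6])), (np.int32(13), array([266.8, 175.6]))]
```

View pics/s3.png

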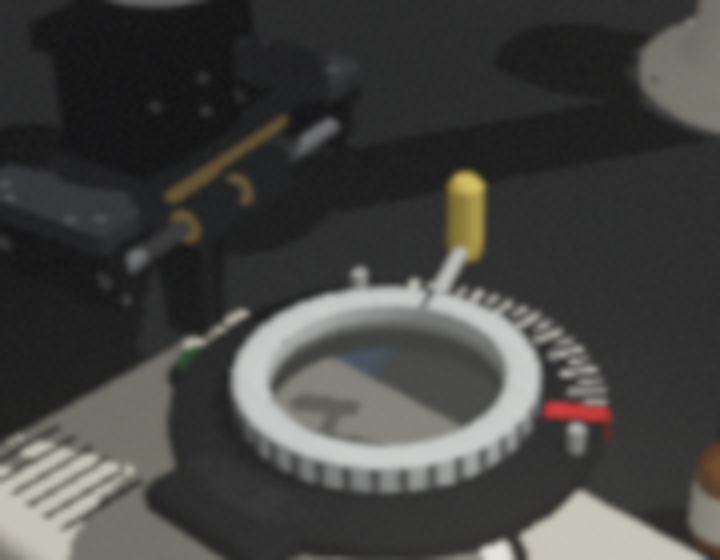

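The view shows the closed fingers (crop 195,310) right above the green button (190,352), and the handle at (465,215). I'll shift 4 mm in y and press down in small steps.

Call:
drive_tool:
  rows:
    - [0,2,4,-3,0,0,0]
    - [0,0,0,-3,0,0,0]
    - [0,0,0,-3,0,0,0]
    - [0,0,0,-2,0,0,0]
    - [0,0,0,0,0,0,0]

```text
time_s: 3.68
tcp_pos: [0.575, -0.0673, 0.0925]
ee_rot: [[0.003, -1.0, -0.0], [-1.0, -0.003, 0.0], [-0.0, 0.0, -1.0]]
wrist_force: [0.8, -0.4, -0.3]
gripper_width: 0.005
gripper_force: 0.0
```

Call:
drive_tool:
  rows:
    - [0,0,0,0,0,0,0]
    - [0,0,0,0,0,0,0]

```text
time_s: 3.85
tcp_pos: [0.5753, -0.0674, 0.0927]
ee_rot: [[0.003, -1.0, 0.0], [-1.0, -0.003, -0.0], [0.0, -0.0, -1.0]]
wrist_force: [0.4, -0.3, 0.5]
gripper_width: 0.006
gripper_force: 0.0
```

Call:
drive_tool:
  rows:
    - [0,0,0,-1.5,0,0,0]
    - [0,0,0,-1,0,0,0]
    - [0,0,0,-1,0,0,0]
    - [0,0,0,0,0,0,0]
    - [0,0,0,0,0,0,0]

```text
time_s: 4.27
tcp_pos: [0.5755, -0.0674, 0.0893]
ee_rot: [[0.003, -1.0, 0.001], [-1.0, -0.003, -0.0], [0.0, -0.001, -1.0]]
wrist_force: [0.8, -0.8, 2.8]
gripper_width: 0.007
gripper_force: 1.2
```

Call:
drive_tool:
  rows:
    - [0,0,0,-1,0,0,0]
    - [0,0,0,-1,0,0,0]
    - [0,0,0,-1,0,0,0]
    - [0,0,0,0,0,0,0]
    - [0,0,0,0,0,0,0]

```text
time_s: 4.68
tcp_pos: [0.5755, -0.0674, 0.086]
ee_rot: [[0.003, -1.0, 0.001], [-1.0, -0.003, 0.0], [-0.0, -0.001, -1.0]]
wrist_force: [0.2, 0.1, 2.1]
gripper_width: 0.01
gripper_force: 0.8
```

Call:
drive_tool:
  rows:
    - [0,0,0,-0.6,0,0,0]
    - [0,0,0,-0.6,0,0,0]
    - [0,0,0,0,0,0,0]

```text
time_s: 4.93
tcp_pos: [0.5755, -0.0674, 0.0854]
ee_rot: [[0.003, -1.0, 0.001], [-1.0, -0.003, -0.0], [0.0, -0.001, -1.0]]
wrist_force: [-0.3, -0.5, 4.9]
gripper_width: 0.006
gripper_force: 2.5
```

Call:
drive_tool:
  rows:
    - [0,0,0,-0.5,0,0,0]
    - [0,0,0,0,0,0,0]

```text
time_s: 5.1
tcp_pos: [0.5755, -0.0674, 0.0854]
ee_rot: [[0.003, -1.0, 0.001], [-1.0, -0.003, -0.0], [0.0, -0.001, -1.0]]
wrist_force: [-0.5, -0.0, 7.6]
gripper_width: 0.004
gripper_force: 3.7
```

The force is rising with no further travel, so the button is at the bottom. One last firm touch, then lift and move to behind the handle.

Call:
drive_tool:
  rows:
    - [0,0,0,-0.5,0,0,0]
    - [0,0,0,0,0,0,0]
    - [0,0,0,10,0,0,0]
    - [0,0,0,30,0,0,0]
    - [0,0,0,35,0,0,0]

```text
time_s: 5.52
tcp_pos: [0.5727, -0.0674, 0.1569]
ee_rot: [[0.002, -1.0, -0.008], [-1.0, -0.002, -0.0], [0.0, 0.008, -1.0]]
wrist_force: [1.9, 0.9, 0.9]
gripper_width: 0.004
gripper_force: 0.0
```

Call:
drive_tool:
  rows:
    - [0,0,0,25,0,0,0]
    - [0,-9,25,3,0,0,0.08]
    - [0,-9,30,0,0,0,0.08]
    - [0,-8,28,0,0,0,0.08]
    - [0,0,8,0,0,0,0]

```text
time_s: 5.93
tcp_pos: [0.5473, 0.026, 0.1868]
ee_rot: [[0.245, -0.97, -0.002], [-0.97, -0.245, 0.001], [-0.001, 0.001, -1.0]]
wrist_force: [0.7, 0.3, 0.1]
gripper_width: 0.004
gripper_force: 0.0
```

Call:
drive_tool:
  rows:
    - [0,0,0,0,0,0,0]
    - [0,0,0,0,0,0,0]

```text
time_s: 6.1
tcp_pos: [0.5489, 0.0237, 0.1866]
ee_rot: [[0.241, -0.971, -0.001], [-0.971, -0.241, -0.0], [0.0, 0.001, -1.0]]
wrist_force: [-0.3, -0.4, -0.2]
gripper_width: 0.004
gripper_force: 0.0
```

```bash
python3 - <<'E'
from h import *
s=capture('scene');t=sense();print(t['tcp_pos'],t['wrist_force'],np.round(t['ee_rot'],3).tolist())
ax=np.array([.6444,.0882]);y=max(yellow(s),key=lambda q:q[0] if abs(q[1][0]-336)<10 else 0);print(y)
for a in np.arange(-22,-5,2):
    X=[ax[0]-.107*np.cos(np.radians(a)),ax[1]+.107*np.sin(np.radians(a)),.174];print(a,np.round(w2px(s,X),1),np.round(X,4))
f=s['frame'][120:260,220:400];cv2.imwrite('pics/s4.png',cv2.resize(f[...,::-1],None,fx=4,fy=4,interpolation=cv2.INTER_CUBIC))
E
```

```text
[0.54906701 0.02318325 0.18651184] [ 0.34790962 -0.67899018  0.04072676] [[0.24, -0.971, -0.001], [-0.971, -0.24, -0.0], [0.0, 0.001, -1.0]]
(np.int32(171), array([336.1, 173. ]))
-22 [327.9 172.2] [0.5452 0.0481 0.174 ]
-20 [330.  172.4] [0.5439 0.0516 0.174 ]
-18 [332.1 172.7] [0.5426 0.0551 0.174 ]
-16 [334.1 173. ] [0.5415 0.0587 0.174 ]
-14 [336.2 173.3] [0.5406 0.0623 0.174 ]
-12 [338.2 173.6] [0.5397 0.066  0.174 ]
-10 [340.2 174. ] [0.539  0.0696 0.174 ]
-8 [342.2 174.5] [0.5384 0.0733 0.174 ]
-6 [344.2 174.9] [0.538 0.077 0.174]
```

View pics/s4.png

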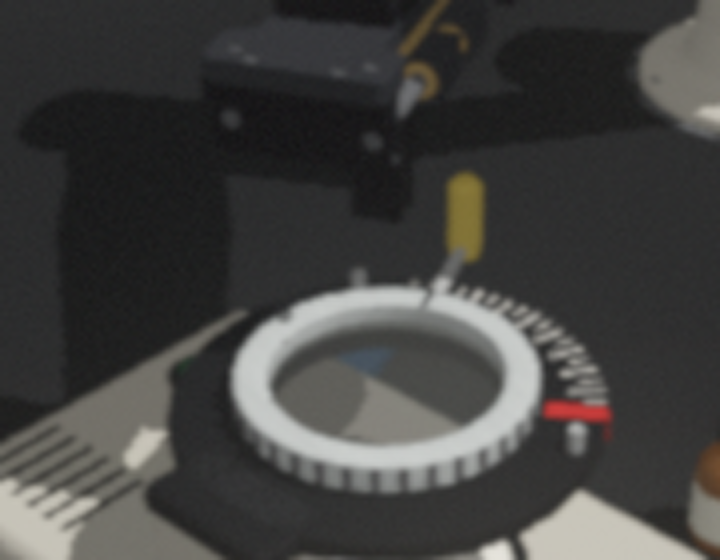

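The fingertips (crop 380,200) stand just to the right of the handle (465,215), and the lever is at -14°. I'll approach, then push round the arc.

Call:
drive_tool:
  rows:
    - [0,-1.4,7,0,0,0,0]
    - [0,-1.4,6,0,0,0,0]
    - [0,-1,4,0,0,0,0]
    - [0,-0.6,4,0,0,0,0]
    - [0,0,1.7,0,0,0,0]

```text
time_s: 6.57
tcp_pos: [0.5445, 0.0463, 0.1868]
ee_rot: [[0.241, -0.971, -0.001], [-0.971, -0.241, -0.001], [0.001, 0.001, -1.0]]
wrist_force: [0.4, -1.7, 0.0]
gripper_width: 0.005
gripper_force: 0.8
```

Call:
drive_tool:
  rows:
    - [0,-1.5,5.4,0,0,0,-0.052]
    - [0,-1.5,5.4,0,0,0,-0.052]
    - [0,-1.5,5.4,0,0,0,-0.052]
    - [0,-1.5,5.4,0,0,0,-0.052]
    - [0,-1.5,5.4,0,0,0,-0.052]

```text
time_s: 6.98
tcp_pos: [0.5373, 0.0731, 0.1868]
ee_rot: [[-0.02, -1.0, 0.0], [-1.0, 0.02, -0.001], [0.001, -0.0, -1.0]]
wrist_force: [1.0, -1.2, -0.8]
gripper_width: 0.006
gripper_force: 1.2
```

```bash
cat > chk.py <<'E'
from h import *
s=capture('scene');t=sense();p=np.array(t['tcp_pos'])-[.6444,.0882,0]
print(t['time_s'],t['tcp_pos'],'F',np.round(t['wrist_force'],1),'r',np.hypot(p[0],p[1]).round(4),'phi',np.degrees(np.arctan2(p[1],-p[0])).round(2))
print('tool x',np.degrees(np.arctan2(t['ee_rot'][1][0],t['ee_rot'][0][0])).round(1),yellow(s))
for n,c in(('scene',s),('top',capture('top'))):
  A=np.arange(-30,95,.5);X=np.array([w2px(c,[.6444-.107*np.cos(a),.0882+.107*np.sin(a),.174 if n=='scene' else .187]) for a in np.radians(A)])
  for y in yellow(c):
    d=np.hypot(*(X-y[1]).T);
    if d.min()<6:print(n,'lever',A[d.argmin()],d.min().round(1),y)
E
python3 chk.py
```

```text
7.0333 [0.53728067 0.07387772 0.18683432] F [-0.  -0.1 -0.4] r 0.1081 phi -7.62
tool x -91.2 [(np.int32(83), array([355.1, 129. ])), (np.int32(12), array([362.2, 135.9])), (np.int32(24), array([349.1, 144.3])), (np.int32(182), array([350.4, 176.5]))]
scene lever 0.5 0.2 (np.int32(182), array([350.4, 176.5]))
```

Call:
drive_tool:
  rows:
    - [0,0,5.6,0,0,0,-0.052]
    - [0,0,5.6,0,0,0,-0.052]
    - [0,0,5.6,0,0,0,-0.052]
    - [0,0,5.6,0,0,0,-0.052]
    - [0,0,5.6,0,0,0,-0.052]

```text
time_s: 7.5
tcp_pos: [0.5368, 0.1008, 0.1867]
ee_rot: [[-0.275, -0.961, -0.001], [-0.961, 0.275, -0.001], [0.001, 0.001, -1.0]]
wrist_force: [0.3, -2.4, -0.3]
gripper_width: 0.011
gripper_force: 1.0
```

Call:
drive_tool:
  rows:
    - [0,1.4,5.5,0,0,0,-0.052]
    - [0,1.4,5.5,0,0,0,-0.052]
    - [0,1.4,5.5,0,0,0,-0.052]
    - [0,1.4,5.5,0,0,0,-0.052]
    - [0,1.4,5.5,0,0,0,-0.052]

```text
time_s: 7.92
tcp_pos: [0.5437, 0.1282, 0.1865]
ee_rot: [[-0.513, -0.859, -0.002], [-0.859, 0.513, -0.001], [0.002, 0.001, -1.0]]
wrist_force: [0.1, -1.7, -1.6]
gripper_width: 0.002
gripper_force: 1.0
```

```bash
python3 chk.py
```

```text
7.9667 [0.54419562 0.12911564 0.18653525] F [-0.7  0.1  0.5] r 0.1082 phi 22.21
tool x -120.9 [(np.int32(168), array([380.5, 140.3])), (np.int32(10), array([385.3, 152.1])), (np.int32(23), array([363.3, 154.5])), (np.int32(216), array([374.5, 189.3]))]
scene lever 31.0 0.5 (np.int32(216), array([374.5, 189.3]))
```

Call:
drive_tool:
  rows:
    - [0,2.7,4.9,0,0,0,-0.052]
    - [0,2.7,4.9,0,0,0,-0.052]
    - [0,2.7,4.9,0,0,0,-0.052]
    - [0,2.7,4.9,0,0,0,-0.052]
    - [0,2.7,4.9,0,0,0,-0.052]

```text
time_s: 8.43
tcp_pos: [0.5571, 0.1527, 0.1866]
ee_rot: [[-0.716, -0.699, -0.002], [-0.699, 0.716, -0.001], [0.002, 0.001, -1.0]]
wrist_force: [-1.3, -2.3, 0.3]
gripper_width: 0.002
gripper_force: 1.1
```

Call:
drive_tool:
  rows:
    - [0,3.4,3.6,0,0,0,-0.045]
    - [0,3.4,3.6,0,0,0,-0.045]
    - [0,3.4,3.6,0,0,0,-0.045]
    - [0,2.5,2.6,0,0,0,-0.035]
    - [0,1.7,1.8,0,0,0,-0.025]

```text
time_s: 8.85
tcp_pos: [0.5713, 0.1686, 0.1865]
ee_rot: [[-0.837, -0.548, -0.003], [-0.548, 0.837, 0.0], [0.002, 0.001, -1.0]]
wrist_force: [-2.5, 0.2, 0.4]
gripper_width: 0.006
gripper_force: 1.6
```

```bash
python3 chk.py
```

```text
8.9 [0.57162558 0.1688484  0.18648254] F [-2.2  2.   1.3] r 0.1086 phi 47.94
tool x -146.8 [(np.int32(219), array([393.2, 155.2])), (np.int32(231), array([385.1, 206.1]))]
scene lever 57.5 0.8 (np.int32(231), array([385.1, 206.1]))
```

Call:
drive_tool:
  rows:
    - [0,1.8,1.5,0,0,0,-0.022]
    - [0,1.8,1.5,0,0,0,-0.022]
    - [0,1.8,1.5,0,0,0,-0.022]
    - [0,1.1,0.9,0,0,0,-0.012]
    - [0,0.5,0.4,0,0,0,-0.006]

```text
time_s: 9.37
tcp_pos: [0.5789, 0.1748, 0.1865]
ee_rot: [[-0.88, -0.475, -0.001], [-0.475, 0.88, 0.001], [0.001, 0.001, -1.0]]
wrist_force: [-4.5, 2.9, -0.2]
gripper_width: 0.008
gripper_force: 2.2
```

```bash
python3 chk.py; python3 - <<'E'
from h import *
s=capture('scene');f=s['frame'][150:270,300:420];cv2.imwrite('pics/s5.png',cv2.resize(f[...,::-1],None,fx=5,fy=5,interpolation=cv2.INTER_CUBIC))
E
```

```text
9.4167 [0.57892147 0.17488826 0.18650987] F [-3.5  2.7  0.4] r 0.1086 phi 52.94
tool x -151.7 [(np.int32(13), array([408.2, 145. ])), (np.int32(242), array([394.2, 158.5])), (np.int32(237), array([385.6, 209.7]))]
scene lever 62.5 0.8 (np.int32(237), array([385.6, 209.7]))
```

View pics/s5.png

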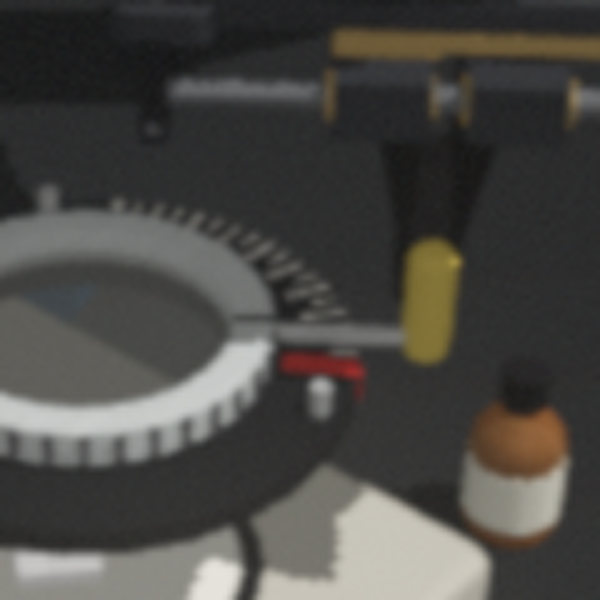

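The rod (crop row 333) is nearly over the red mark (row 365), at about 62.5° against the target of 64.8°. I'll back off along the tangent and measure it properly without contact.

Call:
drive_tool:
  rows:
    - [0,-5,-3,0,0,0,0]
    - [0,-8,-5,0,0,0,0]
    - [0,-8,-5,0,0,0,0]
    - [0,0,0,0,0,0,0]

```text
time_s: 9.85
tcp_pos: [0.5568, 0.1598, 0.1873]
ee_rot: [[-0.88, -0.474, -0.0], [-0.474, 0.88, -0.0], [0.0, -0.0, -1.0]]
wrist_force: [-0.7, -0.1, 0.6]
gripper_width: 0.003
gripper_force: 0.0
```

```bash
cat > fine.py <<'E'
from h import *
import sys
def peak(th,v):
    v=np.clip(v-(v.max()*.4+np.median(v)*.6),0,None);return (v*th).sum()/v.sum()
th=np.arange(50,80,.25)
for n in('scene','top'):
    c=capture(n)
    for ax in([.6444,.0882],[.6464,.0882],[.6444,.0902]):
        I=polar(c,ax,np.arange(.066,.085,.001),th,.15).mean(1);red=I[:,0]-np.maximum(I[:,1],I[:,2])
        J=polar(c,ax,np.arange(.088,.098,.001),th,.159).mean((1,2))
        print(n,ax,'red',peak(th,red).round(2),red.max().round(),'rod',peak(th,J).round(2),J.max().round(),np.median(J).round())
    try:print(n,findaxis(c))
    except Exception as e:print(e)
    cv2.imwrite(f'pics/f_{n}.png',cv2.resize(c['frame'][140:270,260:420][...,::-1],None,fx=4,fy=4,interpolation=cv2.INTER_CUBIC))
E
python3 chk.py; python3 fine.py
```

```text
9.9 [0.55769067 0.16037131 0.18750433] F [-0.   0.8  0.1] r 0.1128 phi 39.77
tool x -151.7 [(np.int32(11), array([405.1, 136.4])), (np.int32(222), array([389.5, 149.1])), (np.int32(259), array([385.9, 209.1]))]
scene lever 61.5 1.1 (np.int32(259), array([385.9, 209.1]))
scene [0.6444, 0.0882] red 64.84 131.0 rod 61.52 117.0 57.0
scene [0.6464, 0.0882] red 63.46 131.0 rod 60.39 119.0 58.0
scene [0.6444, 0.0902] red 64.23 130.0 rod 60.92 115.0 55.0
scene (array([0.64581731, 0.09036599]), np.float64(0.060400983863558536))
top [0.6444, 0.0882] red 53.4 5.0 rod 79.13 110.0 103.0
top [0.6464, 0.0882] red 53.48 5.0 rod 78.32 110.0 103.0
top [0.6444, 0.0902] red 53.2 5.0 rod 78.75 109.0 103.0
top (array([0.64377161, 0.0883537 ]), np.float64(0.06156229154192129))
```

Call:
drive_tool:
  rows:
    - [0,7,4.8,0,0,0,-0.02]
    - [0,6.5,4.5,0,0,0,-0.02]
    - [0,5,3.5,0,0,0,-0.017]
    - [0,3,1.8,0,0,0,0]
    - [0,2,1.2,0,0,0,0]

```text
time_s: 10.47
tcp_pos: [0.5819, 0.1774, 0.1864]
ee_rot: [[-0.906, -0.424, -0.002], [-0.424, 0.906, -0.001], [0.002, 0.0, -1.0]]
wrist_force: [-1.9, -0.8, 0.5]
gripper_width: 0.006
gripper_force: 0.9
```

Call:
drive_tool:
  rows:
    - [0,1.5,0.8,0,0,0,0]
    - [0,1,0.5,0,0,0,0]
    - [0,0,0,0,0,0,0]

```text
time_s: 10.72
tcp_pos: [0.584, 0.1785, 0.1865]
ee_rot: [[-0.906, -0.424, -0.001], [-0.424, 0.906, -0.0], [0.001, 0.0, -1.0]]
wrist_force: [-1.0, 0.0, 0.1]
gripper_width: 0.003
gripper_force: 0.8
```

```bash
python3 chk.py; python3 fine.py|grep scene
```

```text
10.7667 [0.58399304 0.17854059 0.18656027] F [-1.3  0.6 -0.8] r 0.1087 phi 56.23
tool x -154.9 [(np.int32(17), array([409.7, 147.7])), (np.int32(245), array([394.4, 161. ])), (np.int32(238), array([385.6, 212.1]))]
scene lever 65.5 0.8 (np.int32(238), array([385.6, 212.1]))
scene [0.6444, 0.0882] red 64.81 76.0 rod 64.87 114.0 52.0
scene [0.6464, 0.0882] red 63.43 75.0 rod 63.77 114.0 52.0
scene [0.6444, 0.0902] red 64.18 75.0 rod 64.31 113.0 52.0
scene (array([0.64561015, 0.08999803]), np.float64(0.060300503281823355))
```

Rod and red mark now agree to about 0.1°. I'll retreat along the tangent, lift clear, and verify with the top camera (lever, button, neighbouring things).

Call:
drive_tool:
  rows:
    - [0,-4,-2,0,0,0,0]
    - [0,-10,-5,0,0,0,0]
    - [0,-15,-8,0,0,0,0]
    - [0,0,0,30,0,0,0]
    - [0,0,0,40,0,0,0]

```text
time_s: 11.33
tcp_pos: [0.5524, 0.1617, 0.254]
ee_rot: [[-0.906, -0.424, -0.008], [-0.423, 0.906, -0.004], [0.009, -0.001, -1.0]]
wrist_force: [0.7, 0.5, -0.3]
gripper_width: 0.003
gripper_force: 0.0
```

Call:
drive_tool:
  rows:
    - [0,-15,-38,0,0,0,0]
    - [0,-15,-38,0,0,0,0]
    - [0,-15,-38,0,0,0,0]
    - [0,-15,-38,0,0,0,0]
    - [0,-15,-38,0,0,0,0]

```text
time_s: 11.75
tcp_pos: [0.4794, -0.0282, 0.2576]
ee_rot: [[-0.905, -0.425, 0.003], [-0.425, 0.905, 0.0], [-0.002, -0.001, -1.0]]
wrist_force: [1.0, -0.3, -0.3]
gripper_width: 0.006
gripper_force: 0.0
```

Call:
drive_tool:
  rows:
    - [0,-7,-38,0,0,0,0]
    - [0,-7,-38,0,0,0,0]
    - [0,-7,-38,0,0,0,0]
    - [0,-7,-38,0,0,0,0]
    - [0,-7,-38,0,0,0,0]

```text
time_s: 12.17
tcp_pos: [0.4446, -0.2186, 0.2578]
ee_rot: [[-0.906, -0.424, 0.003], [-0.424, 0.906, -0.001], [-0.002, -0.002, -1.0]]
wrist_force: [0.6, -0.2, 0.1]
gripper_width: 0.004
gripper_force: 0.0
```

Call:
drive_tool:
  rows:
    - [0,0,-20,0,0,0,0]
    - [0,0,0,0,0,0,0]
    - [0,0,0,0,0,0,0]
    - [0,0,0,0,0,0,0]

```text
time_s: 12.5
tcp_pos: [0.4451, -0.2365, 0.2571]
ee_rot: [[-0.906, -0.424, 0.001], [-0.424, 0.906, -0.0], [-0.001, -0.001, -1.0]]
wrist_force: [-0.4, 0.8, 0.8]
gripper_width: 0.006
gripper_force: 0.0
```

```bash
python3 chk.py; python3 fine.py; python3 - <<'E'
from h import *
o=measure();c=o['c'];print(o['button']);W=o['W'];m=np.hypot(W[...,0]-.5765,W[...,1]+.0675)<.007;print('button z',np.median(W[...,2][m]))
for l,h in(('dropper_bottle',.05),('eraser',.012),('petri_dish',.015)):
    r=search_frame(l,c); print(l,r and (r[0]['xy'],px2w(c,*r[0]['xy'],h=h).round(4)))
a=cv2.resize(c['frame'][120:250,255:405],None,fx=4,fy=4,interpolation=cv2.INTER_CUBIC);cv2.imwrite('pics/t6.png',a[...,::-1])
E
```

```text
12.55 [ 0.4452937  -0.2360289   0.25710801] F [0.5 0.7 0.7] r 0.3805 phi -58.45
tool x -154.9 [(np.int32(120), array([235.1,  45.8])), (np.int32(259), array([385.9, 211.6]))]
scene lever 65.0 1.1 (np.int32(259), array([385.9, 211.6]))
top lever 63.5 0.4 (np.int32(79), array([265.5, 174.3]))
scene [0.6444, 0.0882] red 65.31 93.0 rod 64.85 114.0 55.0
scene [0.6464, 0.0882] red 63.95 94.0 rod 63.72 115.0 55.0
scene [0.6444, 0.0902] red 64.62 89.0 rod 64.31 114.0 54.0
scene (array([0.64519524, 0.08992972]), np.float64(0.060628179746057026))
top [0.6444, 0.0882] red 62.04 45.0 rod 55.17 195.0 160.0
top [0.6464, 0.0882] red 60.64 45.0 rod 54.38 192.0 157.0
top [0.6444, 0.0902] red 61.4 43.0 rod 55.3 198.0 149.0
top (array([0.64437307, 0.08814801]), np.float64(0.06111296007181396))
(array([ 0.5765, -0.066 ,  0.072 ]), 66, (np.float64(379.9), np.float64(204.5)))
button z 0.06702319073320548
dropper_bottle ([271.7, 239.9], array([0.4798, 0.1732, 0.05  ]))
eraser ([367.5, 255.8], array([ 0.4644, -0.0507,  0.012 ]))
petri_dish ([256.1, 144.9], array([0.7149, 0.2377, 0.015 ]))
```

View pics/t6.png

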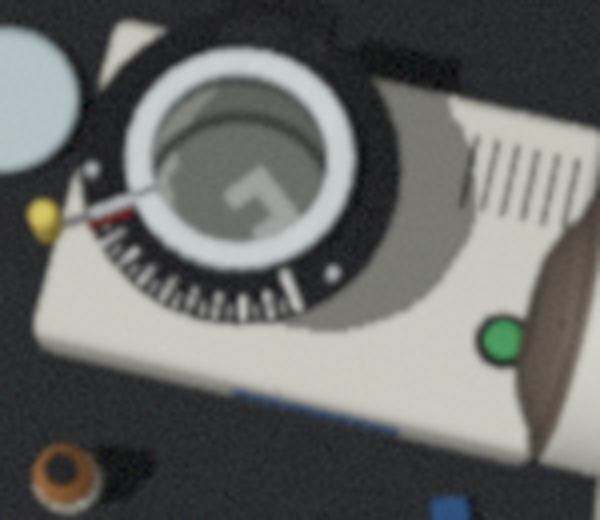

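View pics/f_scene.png

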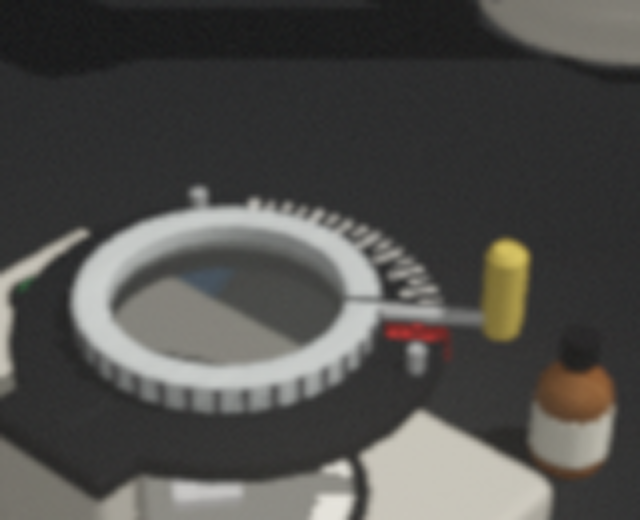

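The top crop shows the rod lying along the red mark (110,212) with the handle at (42,220), and the button is clear and green. The scene crop agrees. One more check, using the rod over the dark carrier in both cameras.

```bash
python3 - <<'E'
from h import *
th=np.arange(50,80,.25)
for n,ax in(('top',[.6444,.0882]),('scene',[.6444,.0882])):
    c=capture(n)
    for lo,hi in((.064,.072),(.072,.080),(.078,.086)):
        K=polar(c,ax,np.arange(lo,hi,.001),th,.159).mean(1)
        v=K[:,1:].min(1); w=np.clip(v-(v.max()*.5+np.median(v)*.5),0,None);w[abs(th-th[v.argmax()])>5]=0
        print(n,lo,'rod',((w*th).sum()/w.sum()).round(2),v.max().round())
c=capture('top')
# blob: yellow handle, compare silhouettes of top cap at z .192 & bottom
for z in(.173,.180,.19,):
    u,v=max((q for q in yellow(c) if abs(q[1][0]-265)<8),key=lambda q:q[0])[1];X=px2w(c,u,v,h=z);p=X[:2]-[.6444,.0882];print(z,np.degrees(np.arctan2(p[1],-p[0])).round(2),np.hypot(*p).round(4))
E
```

```text
top 0.064 rod 65.04 168.0
top 0.072 rod 64.92 168.0
top 0.078 rod 65.03 156.0
scene 0.064 rod 63.91 166.0
scene 0.072 rod 63.87 168.0
scene 0.078 rod 63.76 162.0
0.173 65.89 0.1081
0.18 64.79 0.108
0.19 63.22 0.108
```

```bash
python3 -c "
from station import *
print(finish_job())"
```

```text
the job is handed in; nothing more can be done
None
```

The lamp button is pressed fully in, the analyser lever stands over the red 90° mark to within about 1° by both cameras, the arm is clear of everything, and the job is handed in.

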